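# Build up and pin the bench shoe rest

### The arm

A 7-joint arm with a two-finger parallel gripper is mounted at the origin on the work surface. World frame = base frame: x ahead of the robot, y to its left, z up, the work surface at z = 0. Lengths are in m, angles in degrees, forces in N, time in s.
With the tool pointing down it reaches from about 0.425 to 0.875 m from the base axis. Payload 4.7 kg.
Tool frame: the origin (TCP) lies at the centre of the arm's flange, where the gripper is bolted on; the fingertips stand 182 mm ahead of it and the grasp point (between the pads) lies 164 mm ahead of it; z points along the fingers, y is the line along which they close (so a half turn about z gives the same grasp; the last joint's range is limited). The gripper opens to 87 mm and grips with 3 to 60 N. Pads are 19 mm wide; open, the fingers measure 117 mm over their backs; the gripper's body (75 mm by 190 mm) begins 51 mm behind the grasp point.
Start: joints at [70.136, 18.392, -4.016, 83.108, 1.295, 78.541, -3.26], TCP at [0.229, -0.608, 0.405] pointing down, gripper open.
Joint ranges: [-163.93, 163.93], [-17.29, 119.83], [-79.2, 71.16], [3.27, 140.29], [-89.18, 269.18], [5.43, 117.66], [-154.24, 154.24]. Speed limits (degrees/s): [147.25, 147.25, 180, 180, 180, 180, 180].

### API

Orientations are given as [roll, pitch, yaw] about the fixed x, y, z axes, in that order (R = Rz(yaw) Ry(pitch) Rx(roll)).
In Python, from cell import env gives the robot as it stands. The module is installed in compiled form; this text tells all that it offers.
- The arm moves only by the tool step_arm, never from a script. Its argument "steps" is one flat list of numbers, 5 for each row, row after row: the opening, from 0 (shut) to 1 (fully open), then the shift along the tool's x, y, z in mm, then the turn about the tool's z in degrees. In form: [grip, dx, dy, dz, roll, grip, dx, dy, dz, roll, ...]. A call has 1 to 12 rows; each row shifts and turns the commanded pose from where the row before left it, along the tool's axes as they then stand; what a row does not reach is not made up. A row lasts 1/8 s, in which the tool goes at most 62.5 mm and 10.7 degrees, less where a joint would pass 70% of its speed; a pose out of reach is approached as far as the arm can. A call with a gripper value outside its range is refused whole. The fingers move at their own pace and stop on an object; "grip_force" is the grip in N (left out, the last holds). Time passes only in rows, so rows that do not move let the fingers close. It gives the time, the measured TCP pose, the force, the opening and the grip force at its end, in the units of the state.
- env.get_obs(): the state, without advancing time (a new reading comes with each control period).
- env.read_camera(name): name is "scene" or "side" or "wrist"; returns a dict with "image" (420x560x3 uint8, red, green, blue), "camera_matrix" (3x3 intrinsics, pixels), "distortion" ([k1, k2, p1, p2, k3] as OpenCV has them; the pictures are not rectified), "R" (3x3) and "t" (3): a world point X has camera coordinates R X + t. Camera axes: x right, y down, z forward; pixel columns grow to the right and rows downward; lengths in m; the calibration is good to about 2 mm. A picture is of the moment at which its call begins. There is no depth.
- env.sign_off(): hands the job in; it is judged then, once.
The state is a dict: "time_s": time; "qpos": joint angles; "joint_velocities": joint speeds; "effort": joint torques, N m; "tool_pos": TCP position; "tool_rot": TCP orientation; "force": force on the tool from outside, world axes, zero at the start; "wrist_torque": the same for the moment, N m; "grip_width": finger opening in m; "grasp_force": force on a finger pad.
Only numpy, scipy, OpenCV 4.12 (cv2) and the standard library are available. Lean on these libraries where they do the work, as an engineer would, in place of code of your own. Each camera call takes 0.05 s, during which the arm holds its last target. There are 200 camera calls.

### The job

Build up the shoe rest on its iron base: lay the dark walnut riser on the base, the pale boxwood riser on that, and the brass sole plate on top with its toe the same way as the base's round toe, all square with the base and their holes in line. Then take the red-handled pin from its slanted holder and pass it down through all the holes into the base until its collar sits fully home on the sole plate, and let go. Do not shift the tip dish, the match safe, the chrome shoe form or the iron lever.

Things in the scene. Friction and masses are not known exactly. Their poses are not given: they have to be found in the camera images.
- base: Dark iron base of the shoe rest, fixed to the counter: 110 x 70 x 30 mm block with a half-round toe of radius 35 mm added at its +x end (toe tip 90 mm from the origin, brass dot on it), square heel at -x (55 mm). Origin: centre of the underside, under the hole; x points to the toe, z up. It stands at varying places and turns.
- base_hole (a point): Mouth of the base's blind vertical hole, on its top face 30 mm above the counter: 13 mm diameter, 26 mm deep, chamfered 2 mm.
- walnut: Walnut riser (dark wood), loose block 84 x 48 x 24 mm (x, y, z; z up) lying flat on the counter, with a 13 mm vertical through hole at its centre, chamfered 2 mm. About 60 to 130 g. Origin: centre of the underside, on the hole's axis. Either way round is alike.
- boxwood: Boxwood riser (pale wood), loose block 84 x 48 x 16 mm lying flat on the counter, with a 13 mm through hole at its centre, chamfered 2 mm. About 50 to 100 g. Origin: centre of the underside, on the hole's axis. Either way round is alike.
- sole: Loose brass sole plate, 12 mm thick, flat on the counter: middle 76 x 52 mm, toe rounded (tip 64 mm from the origin at +x), narrower round heel (58 mm at -x) with a stop 28 mm wide standing 10 mm above the plate 53 mm behind the origin. 13 mm through hole at the origin, chamfered 2 mm. 220 to 450 g. Origin: hole centre at the underside; x points to the toe, z up.
- sole_toe (a point): Point on top of the sole plate's toe, 55 mm ahead of the hole.
- pin: Loose steel pin, red handle. Shank 10 mm diameter, 72 mm long below the collar, last 9 mm tapering to 5 mm; collar 26 mm diameter, 4 mm thick; round handle 16 mm diameter, 36 mm long above the collar. 80 to 150 g. Origin: centre of the collar's underside; z runs up the handle. Starts in the slanted holder, leaning 30 to 36 degrees; home, the collar's underside is 82 mm above the counter.
- pin_tip (a point): Lower end of the pin's shank, 72 mm below the collar's underside.
- holder: Pin holder, fixed: wooden block 44 x 44 x 50 mm tilted 30 degrees on an iron foot 80 x 60 mm, about 80 mm high, with a 12 mm bore, 42 mm deep, along the block's slanted axis; the pin slides out along its own axis. Origin: centre of the foot's underside; z up; the pin leans to the holder's -x side, which is roughly to the robot's right (-y).
- lever_base: Foot of the iron hand lever, fixed near the heel end of the base: 50 x 44 mm, 45 mm high with its cheeks. Origin: centre of the underside.
- lever_knob (a point): Centre of the black 32 mm ball knob on the upright iron lever (12 mm thick, pivoted 35 mm above the counter, knob centre 112 mm from the pivot, top at most 163 mm above the counter). It leans to either side by up to 0.3 rad. Leave alone.
- dish: Cut crystal tip dish, loose bowl 84 mm across, 32 mm high. Origin: centre of the underside. Leave alone.
- matchsafe: Pewter match safe, loose, 58 x 36 x 16 mm. Origin: centre of the underside. Leave alone.
- shoeform: Chrome heel-and-toe shoe form, loose, 210 mm long (x), 66 mm wide, 70 mm high. Origin: centre of the underside. Leave alone.
Things that resemble listed ones, but are neither listed nor needed, are in the scene too. Of the things shaped like the pin, the steel one is meant. Leave any turquoise look-alike of the boxwood alone.

How it is judged:
By the outcome, as a careful person would: the job done as asked, in the order asked, and still so for the second after the job is handed in, with the robot touching nothing.
It also fails if it takes over 72 s, if anything falls off the work surface, if the arm or the gripper's body presses on something with over 40 N, if the wrist force passes 120 N, or if a joint passes its speed limit or range.

## Working session

There is one attempt and no reset: what is moved stays moved. The work goes in short steps, Python scripts to look and compute and a tool call to move; the robot and the scene stay as the last step left them, time stands still between calls to the robot, and variables do not carry over. Pictures are saved under pics/ and viewed, at most 10 in all, crops included, and the job is handed in when it is done.

Besides the shell and the picture viewer there is one more tool, called after "Call:" as name(argument=value, ...) on one line, values as JSON. step_arm: Moves the arm, as the interface text tells. Its arguments: {"type":"object","properties":{"steps":{"type":"array","items":{"type":"number"}},"grip_force":{"type":"number"}},"required":["steps"]}

```bash
mkdir -p pics
cat > h.py <<'E'
import numpy as np, cv2
from cell import env
def cam(n): 
    c=env.read_camera(n); return c
def save(c,name,crop=None,scale=1):
    im=c["image"][:,:,::-1]
    if crop: x0,y0,x1,y1=crop; im=im[y0:y1,x0:x1]
    im=cv2.resize(im,None,fx=scale,fy=scale,interpolation=cv2.INTER_CUBIC); cv2.imwrite("pics/"+name+".png",im)
def ray(c,uv):
    p=cv2.undistortPoints(np.array(uv,float).reshape(-1,1,2),np.array(c["camera_matrix"]),np.array(c["distortion"])).reshape(-1,2)
    R=np.array(c["R"]);t=np.array(c["t"])
    d=np.c_[p,np.ones(len(p))]@R; o=-R.T@t
    return o,d
def plane(c,uv,z):
    o,d=ray(c,uv); return o+d*((z-o[2])/d[:,2])[:,None]
def proj(c,X):
    R=np.array(c["R"]);t=np.array(c["t"])
    return cv2.projectPoints(np.array(X,float).reshape(-1,1,3),cv2.Rodrigues(R)[0],t,np.array(c["camera_matrix"]),np.array(c["distortion"]))[0].reshape(-1,2)
E
python3 - <<'E'
from h import *
ims=[]
for n in("scene","side","wrist"):
    c=cam(n); save(c,n+"0"); cv2.imwrite
    import pickle; pickle.dump(c,open(n+"0.pkl","wb"))
    print(n,-np.array(c["R"]).T@c["t"],np.array(c["R"])[2])
print(env.get_obs())
a=[cv2.imread(f"pics/{n}0.png") for n in("scene","side")]
E
```

```text
scene [0.98988872 0.75433913 0.73564993] [-0.39004282 -0.69793733 -0.60062474]
side [ 0.39256019 -0.89887653  0.74896875] [ 0.16105588  0.81701926 -0.55366103]
wrist [ 0.29557288 -0.58352489  0.38335149] [-0.24508025 -0.09053284 -0.96526653]
{'time_s': 0.15, 'qpos': array([70.13514646, 18.42733137, -4.01794562, 83.15826495,  1.2938408 ,
       78.54195566, -3.26032466]), 'joint_velocities': array([-0.00610678, -0.26132703, -0.01586895, -0.14736289,  0.0759671 ,
       -0.0332861 ,  0.00905374]), 'effort': array([ 1.03600030e-04, -4.91794610e+01, -4.04383549e-01, -3.12877965e+01,
       -6.37981994e-02,  4.04126232e-02,  1.36626031e-04]), 'tool_pos': array([ 0.22940962, -0.60800089,  0.40394036]), 'tool_rot': array([-1.79917612e+02,  3.22829226e-03,  2.06759715e+01]), 'force': array([-0.00877678,  0.10878463,  0.04729754]), 'wrist_torque': array([-0.01418367, -0.03373226, -0.01000447]), 'grasp_force': 0.0, 'grip_width': 0.08702590410304359}
```

View pics/scene0.png

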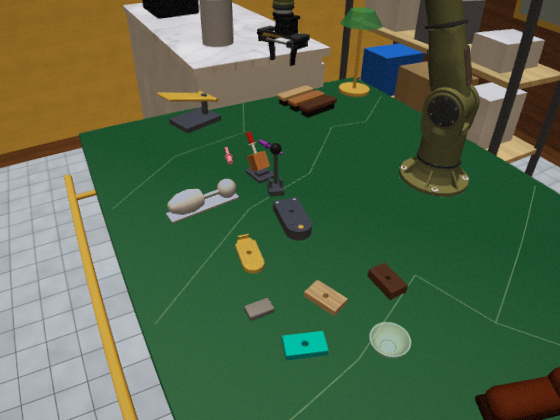

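View pics/side0.png

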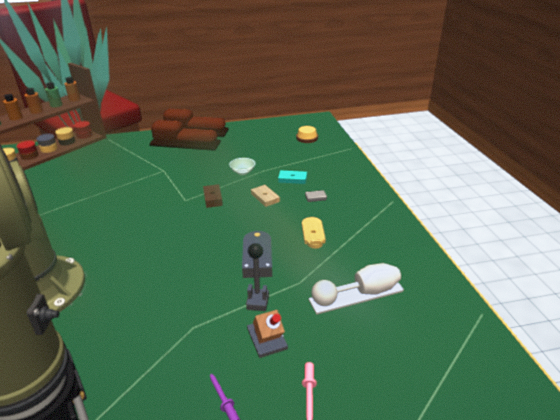

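Run:
```python
from h import *
import pickle
S=pickle.load(open("scene0.pkl","rb"));D=pickle.load(open("side0.pkl","rb"));W=pickle.load(open("wrist0.pkl","rb"))
for n,uv,uv2,z in [("walnut",(388,278),(212,195),.024),("box",(326,295),(266,194),.016),("sole",(249,253),(314,232),.012),("base",(291,211),(258,248),.03),("basedot",(301,227),(257,235),.03),("lever",(276,190),(257,303),0),("knob",(276,149),(256,251),.145),("dish",(390,340),(242,165),.015),("match",(259,309),(316,196),.016),("holder",(260,172),(268,338),.02),("form",(203,205),(357,290),.0)]:
    print(n,plane(S,[uv],z).round(3),plane(D,[uv2],z).round(3))
def tri(a,b):
    o1,d1=ray(S,[a]);o2,d2=ray(D,[b]);d1=d1[0];d2=d2[0]
    s=np.linalg.lstsq(np.c_[d1,-d2],o2-o1,rcond=None)[0]
    return o1+s[0]*d1,o2+s[1]*d2
print(tri((276,149),(256,251)))
print(S["camera_matrix"],W["camera_matrix"],W["R"],W["t"])
a=cv2.resize(S["image"][:,:,::-1][120:350,160:430],None,fx=2.4,fy=2.4,interpolation=cv2.INTER_CUBIC)
cv2.imwrite("pics/s1.png",a)
save(S,"s2",(210,120,310,200),6); save(W,"w0x")
a=cv2.imread("pics/s2.png");b=cv2.resize(W["image"][:,:,::-1],(600,450))
# composite of the crop and side crop
c=cv2.resize(D["image"][:,:,::-1][220:380,200:340],None,fx=3,fy=3,interpolation=cv2.INTER_CUBIC)
print(a.shape,c.shape)
m=np.zeros((480,800,3),np.uint8); a=cv2.resize(a,(380,304)); m[:304,:380]=a; m[:480,380:800]=c
cv2.imwrite("pics/m1.png",m)
```

```text
walnut [[0.445 0.292 0.024]] [[0.441 0.274 0.024]]
box [[0.594 0.261 0.016]] [[0.598 0.254 0.016]]
sole [[0.684 0.056 0.012]] [[0.684 0.046 0.012]]
base [[ 0.522 -0.022  0.03 ]] [[ 0.526 -0.008  0.03 ]]
basedot [[0.532 0.048 0.03 ]] [[0.533 0.045 0.03 ]]
lever [[ 0.491 -0.165  0.   ]] [[ 0.495 -0.16   0.   ]]
knob [[ 0.495 -0.159  0.145]] [[ 0.499 -0.159  0.145]]
dish [[0.545 0.422 0.015]] [[0.556 0.449 0.015]]
match [[0.742 0.226 0.016]] [[0.737 0.207 0.016]]
holder [[ 0.502 -0.249  0.02 ]] [[ 0.496 -0.279  0.02 ]]
form [[ 0.711 -0.196  0.   ]] [[ 0.722 -0.172  0.   ]]
(array([ 0.49577646, -0.15768534,  0.14591587]), array([ 0.49906714, -0.15888943,  0.14502087]))
[[425.37921618   0.         279.98852429]
 [  0.         425.37921618 203.39020586]
 [  0.           0.           1.        ]] [[362.40930871   0.         282.17300467]
 [  0.         362.40930871 207.53153802]
 [  0.           0.           1.        ]] [[ 0.35300162 -0.93562083 -0.00187442]
 [-0.90295378 -0.34120004  0.26126043]
 [-0.24508025 -0.09053284 -0.96526653]] [-0.64957719 -0.03236464  0.38964728]
(480, 600, 3) (480, 420, 3)
```

View pics/m1.png

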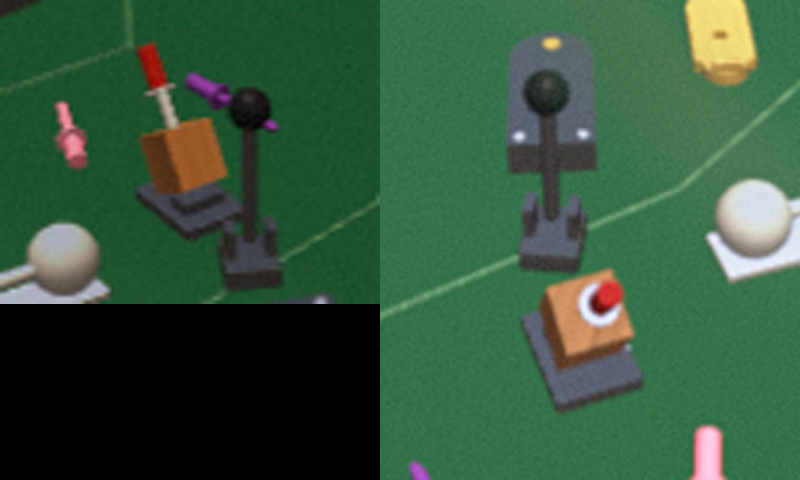

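The views show three pin-shaped things: the red-handled steel one in the holder at scene (250,140), a pink one at (228,155), and a purple one at (264,143). The red-handled steel one fits the description, since it stands in the slanted holder, and the enlarged crop confirms it. The pale wood block at scene (326,295) is the boxwood; the turquoise one at (305,345) stays where it is. Next I'll bring the wrist camera over the work.

Call:
step_arm(steps=[1,0,0,0,10.3,1,0,0,0,10.3,1,27,-56,0,0,1,27,-56,0,0,1,27,-56,0,0,1,27,-56,0,0,1,27,-56,0,0,1,27,-56,0,0,1,27,-56,0,0,1,27,-56,0,0,1,27,-56,0,0,1,27,-56,0,0], grip_force=20)

```text
time_s: 1.65
tool_pos: [0.4991, -0.046, 0.4048]
tool_rot: [180.0, -0.0, 0.1]
force: [0.8, -0.1, 0.2]
grip_width: 0.0871
grasp_force: 0.0
```

Call:
step_arm(steps=[1,27,-55,0,0,1,27,-55,0,0,1,27,-55,0,0,1,0,0,0,0,1,0,0,0,0])

```text
time_s: 2.28
tool_pos: [0.5794, 0.1169, 0.4041]
tool_rot: [180.0, 0.1, 0.1]
force: [-0.3, 0.1, 0.1]
grip_width: 0.0872
grasp_force: 0.0
```

Run:
```python
from h import *
import pickle
c=cam("wrist"); pickle.dump(c,open("wrist1.pkl","wb")); save(c,"wrist1",None,1.4)
o=env.get_obs(); print(o["tool_pos"],o["tool_rot"], -np.array(c["R"]).T@c["t"])
```

```text
[0.57945379 0.11596221 0.40430452] [ 1.79926790e+02  4.70249163e-02 -1.33422455e-02] [0.65021792 0.1163017  0.38356701]
```

View pics/wrist1.png

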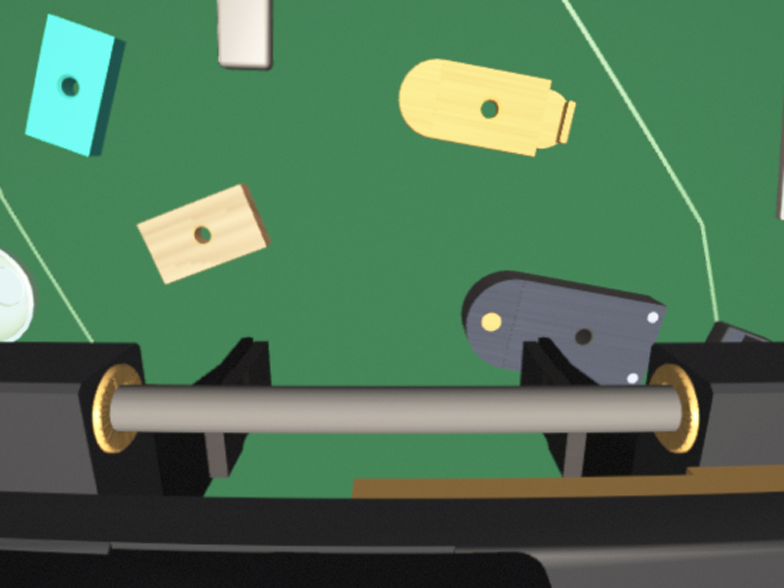

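The wrist view, in this 1.4x picture, shows the sole hole at (489,108) with its toe to the left, and the boxwood hole at (203,234). The base hole is at (584,337), its toe dot at (491,321), and the turquoise block at (70,86). The walnut is hidden, so I'll move back to see it.

Call:
step_arm(steps=[1,-50,-5,0,0,1,-50,-5,0,0,1,-45,-5,0,0,1,0,0,0,0,1,0,0,0,0])

```text
time_s: 2.95
tool_pos: [0.4349, 0.1307, 0.4053]
tool_rot: [179.9, -0.1, -0.1]
force: [0.7, 0.2, 0.1]
grip_width: 0.0872
grasp_force: 0.0
```

Run:
```python
from h import *
import pickle
c=cam("wrist"); pickle.dump(c,open("wrist2.pkl","wb"))
o=env.get_obs(); print(o["tool_pos"],o["tool_rot"])
im=c["image"]; hsv=cv2.cvtColor(im,cv2.COLOR_RGB2HSV)
for n,X in [("walnut",(.443,.285,.024)),("box",(.595,.258,.016)),("sole",(.684,.052,.012)),("base",(.524,-.015,.03)),("dot",(.533,.047,.03))]:
    u=proj(c,[X])[0]; print(n,u.round(),[ (im[int(u[1])+d,int(u[0])+e].tolist(),hsv[int(u[1])+d,int(u[0])+e].tolist()) for d,e in((0,14),(12,0)) if 0<=u[1]+d<420 and 0<=u[0]+e<560])
save(c,"wrist2",None,1.4)
```

```text
[0.43521027 0.13081867 0.40513857] [ 1.79977665e+02 -7.94012302e-02 -7.72568043e-02]
walnut [129. 175.] [([118, 80, 61], [10, 123, 118]), ([127, 87, 67], [10, 120, 127])]
box [145.  15.] [([247, 228, 185], [21, 64, 247]), ([241, 221, 165], [22, 80, 241])]
sole [367. -90.] []
base [434.  92.] [([109, 107, 104], [18, 12, 109]), ([108, 113, 127], [112, 38, 127])]
dot [370.  81.] [([109, 114, 127], [112, 36, 127]), ([125, 124, 130], [125, 12, 130])]
```

View pics/wrist2.png

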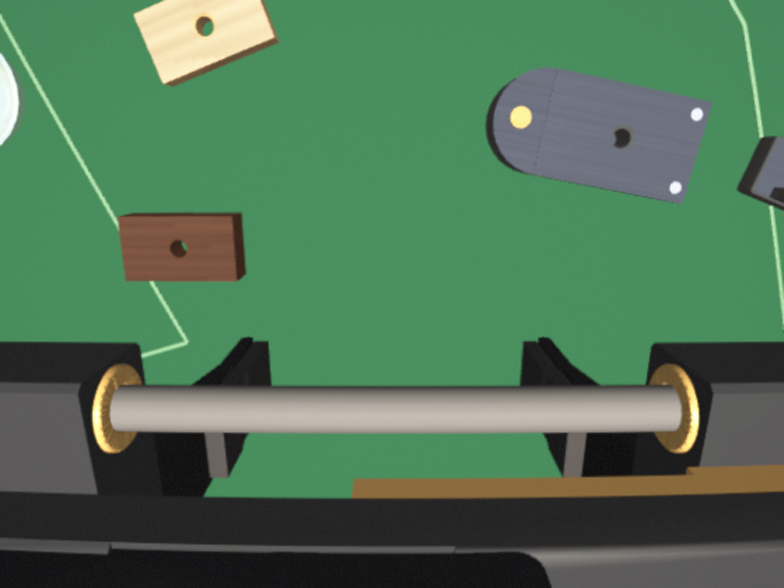

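```bash
cat > m.py <<'E'
from h import *
def face(c,uv0,z,test,dims=None):
    """largest blob by mask near uv0 -> rect on plane z (world mm) + hole"""
    hsv=cv2.cvtColor(cv2.GaussianBlur(c["image"],(3,3),0),cv2.COLOR_RGB2HSV).astype(int)
    m=test(hsv).astype(np.uint8)
    cs,h=cv2.findContours(m,cv2.RETR_CCOMP,cv2.CHAIN_APPROX_NONE)
    out=None;hole=None
    for i,k in enumerate(cs):
        if h[0][i][3]<0 and cv2.contourArea(k)>300 and cv2.pointPolygonTest(k,tuple(map(float,uv0)),False)>=0:
            P=plane(c,k[:,0],z)[:,:2]*1000
            out=cv2.minAreaRect(P.astype(np.float32))
            bx=cv2.boxPoints(out); e=[bx[1]-bx[0],bx[2]-bx[1]]; l=max(e,key=np.linalg.norm)
            ang=np.degrees(np.arctan2(l[1],l[0]))
            print(" rect c",np.round(out[0],1),"size",np.round(sorted(out[1]),1),"long-axis yaw",round(float((ang+90)%180-90),2), "border",k[:,0,1].min())
            j=h[0][i][2]
            while j>=0:
                if cv2.contourArea(cs[j])>15:
                    M=plane(c,cs[j][:,0],z)[:,:2]*1000
                    print("   inner",np.round(cv2.minEnclosingCircle(M.astype(np.float32))[0],1),np.round(cv2.minEnclosingCircle(M.astype(np.float32))[1],1))
                j=h[0][j][0]
E
python3 - <<'E'
from m import *
import pickle
A=pickle.load(open("wrist1.pkl","rb"));B=pickle.load(open("wrist2.pkl","rb"))
wood=lambda h:(h[...,0]<35)&(h[...,1]>35)
for nm,c,uv,z,t in [("walnut B",B,(100,177),.024,lambda h:(h[...,0]<25)&(h[...,1]>80)&(h[...,2]>85)),
 ("box A",A,(120,168),.016,lambda h:(h[...,0]<35)&(h[...,1]<140)&(h[...,2]>190)),
 ("sole A",A,(320,78),.012,lambda h:(h[...,0]<35)&(h[...,1]>60)&(h[...,2]>170)),
 ("base B",B,(410,95),.03,lambda h:((h[...,0]>90)|(h[...,1]<40)|(h[...,0]<38))&(h[...,2]>85))]:
    print(nm); face(c,uv,z,t)
for c,uvs in((B,[(520,117),(697,114),(675,188),(622,138)]),(A,[(491,321),(653,317),(632,378),(584,337)])):
    print((plane(c,[(u/1.4,v/1.4) for u,v in uvs],.03)*1000).round(1).tolist())
E
```

```text
walnut B
 rect c [441.  287.9] size [47.6 83.8] long-axis yaw 89.49 border 154
   inner [441.4 287. ] 7.3
box A
 rect c [592.5 258.4] size [47.9 84.2] long-axis yaw -70.02 border 132
   inner [592.8 257.7] 7.2
sole A
 rect c [681.8  56.6] size [ 52.3 115.3] long-axis yaw 80.37 border 42
   inner [680.5  50.9] 7.0
base B
 rect c [520.9  -7.5] size [ 69. 144.] long-axis yaw 79.68 border 49
   inner [518.  -24.4] 7.3
[[530.6, 45.7, 30.0], [534.2, -75.9, 30.0], [484.4, -66.6, 30.0], [517.7, -25.1, 30.0]]
[[530.9, 45.3, 30.0], [533.9, -75.9, 30.0], [484.6, -66.3, 30.0], [518.3, -25.2, 30.0]]
```

Call:
step_arm(steps=[1,0,0,0,-10,1,0,0,0,-10,1,0,0,0,-10,1,0,0,0,-10,1,0,0,0,-10,1,0,0,0,-10,1,0,0,0,-10,1,0,0,0,-10,1,0,0,0,-9.5,1,52,2,30,0,1,52,2,30,0,1,52,1,30,0])

```text
time_s: 4.5
tool_pos: [0.4423, 0.2888, 0.3136]
tool_rot: [180.0, -0.1, 89.4]
force: [1.0, 0.0, 0.3]
grip_width: 0.0873
grasp_force: 0.0
```

```bash
cat >> h.py <<'E'
def go(x,y,yaw,zg=None):
    "remaining shift in tool axes (mm) to put TCP at x,y (mm), grasp point at zg (mm), and roll"
    o=env.get_obs(); p=o["tool_pos"]*1000; w=np.radians(o["tool_rot"][2])
    d=np.array([x-p[0],y-p[1]]); 
    print("pose",p.round(1),o["tool_rot"].round(2),"dx",round(d@[np.cos(w),np.sin(w)],1),"dy",round(d@[np.sin(w),-np.cos(w)],1),"dz",None if zg is None else round(p[2]-164-zg,1),"roll",round(o["tool_rot"][2]-yaw,2),"q",o["qpos"].round(0))
E
python3 -c "
from h import *
go(441.1,287.7,89.5,19)"
```

```text
pose [442.3 288.8 313.6] [ 1.7999e+02 -6.0000e-02  8.9390e+01] dx -1.1 dy -1.2 dz 130.6 roll -0.11 q [  8.  12. -48. 106.  10.  66. -44.]
```

Call:
step_arm(steps=[1,-1,-1,50,0,1,0,0,45,0,1,0,0,25,0,1,0,0,8,0,1,0,0,0,0,0,0,0,0,0,0,0,0,0,0,0,0,0,0,0,0,0,0,0,0,0,0,0,0,0], grip_force=20)

```text
time_s: 5.75
tool_pos: [0.4398, 0.287, 0.1869]
tool_rot: [180.0, 0.0, 89.6]
force: [0.4, -0.5, 0.6]
grip_width: 0.0481
grasp_force: 20.0
```

```bash
python3 -c "
from h import *
print(env.get_obs()['grasp_force'],env.get_obs()['grip_width'])
go(517.8,-24.8,79.7,80)"
```

```text
20.000257194042206 0.048054479474787505
pose [439.8 287.  186.9] [179.97   0.    89.57] dx -311.2 dy 80.4 dz -57.1 roll 9.87 q [  3.  22. -44. 112.  19.  53. -51.]
```

Call:
step_arm(steps=[0,0,0,-20,0,0,0,0,-40,9.9,0,-49,22,0,0,0,-49,22,0,0,0,-49,22,0,0,0,-49,22,0,0,0,-49,22,0,0,0,-48,22,0,0,0,0,0,0,0,0,0,0,0,0])

```text
time_s: 7.0
tool_pos: [0.517, -0.0243, 0.2475]
tool_rot: [180.0, -0.0, 79.7]
force: [0.5, 0.9, -0.7]
grip_width: 0.0479
grasp_force: 20.0
```

Run:
```python
from h import *
print(env.get_obs()['grasp_force'],env.get_obs()['grip_width'],env.get_obs()['force'])
go(517.7,-25.4,79.7,52)
```

```text
20.00009022653103 0.0478766411814428 [ 0.46638589  0.86746755 -0.68527853]
pose [517.  -24.3 247.5] [ 1.7997e+02 -4.0000e-02  7.9670e+01] dx -0.9 dy 0.9 dz 31.5 roll -0.03 q [ 31.  13. -35. 111.   9.  58. -18.]
```

Call:
step_arm(steps=[0,-1,1,18,0,0,0,0,9,0,0,0,0,3,0,0,0,0,0,0,0,0,0,0,0])

```text
time_s: 7.62
tool_pos: [0.5173, -0.0249, 0.2168]
tool_rot: [-179.9, 0.0, 79.8]
force: [-2.9, 0.7, 6.3]
grip_width: 0.0479
grasp_force: 20.0
```

Run:
```python
from h import *
print(env.get_obs()['force'])
go(517.7,-25.4,79.7,52)
```

```text
[-2.92187739  0.73395     6.26997241]
pose [517.3 -24.9 216.8] [-1.7986e+02  1.0000e-02  7.9760e+01] dx -0.4 dy 0.5 dz 0.8 roll 0.06 q [ 30.  16. -34. 112.  11.  55. -19.]
```

Call:
step_arm(steps=[1,0,0,0,0,1,0,0,0,0,1,0,0,0,0,1,0,0,-30,0,1,0,0,-50,0,1,-20,0,-50,0,1,-30,0,-40,0,1,0,0,0,0,1,0,0,0,0])

```text
time_s: 8.75
tool_pos: [0.5086, -0.0748, 0.3861]
tool_rot: [-180.0, -0.0, 79.7]
force: [0.3, 0.2, 0.6]
grip_width: 0.0872
grasp_force: 0.0
```

Run:
```python
from m import *
import pickle
c=cam("wrist"); pickle.dump(c,open("wrist3.pkl","wb"))
u=proj(c,[(.5177,-.0248,.054),(.5207,.02-.0248,.054),(.5306,.0455,.03)]); print(u)
hsv=cv2.cvtColor(c["image"],cv2.COLOR_RGB2HSV)
print(hsv[int(u[1][1]),int(u[1][0])])
face(c,u[1],.054,lambda h:(h[...,0]<25)&(h[...,1]>80)&(h[...,2]>85))
go(592.5,258.2,110,14)
```

```text
[[282.88158142 133.84704096]
 [282.13064367 109.26008937]
 [282.99000653  48.59209125]]
[ 10 120 125]
 rect c [516.7 -23.4] size [46.7 81.7] long-axis yaw 79.66 border 82
   inner [516.9 -22.9] 7.3
pose [508.5 -74.5 385.5] [-1.7988e+02 -2.0000e-02  7.9730e+01] dx 342.3 dy 23.3 dz 207.5 roll -30.27 q [ 37.   4. -33. 103.   2.  74.  -7.]
```

Run:
```python
from m import *
import pickle
c=pickle.load(open("wrist3.pkl","rb"))
hsv=cv2.cvtColor(c["image"],cv2.COLOR_RGB2HSV).astype(int)
for nm,m,zs in(("dot",(hsv[...,0]<35)&(hsv[...,1]>80)&(hsv[...,2]>200),.03),("rivet",(hsv[...,1]<40)&(hsv[...,2]>195),.03)):
    n,l,s,ce=cv2.connectedComponentsWithStats(m.astype(np.uint8))
    for i in range(1,n):
        P=plane(c,[ce[i]],.03)[0]*1000
        if 15<s[i][4]<400 and abs(P[0]-518)<60 and abs(P[1]+10)<90: print(nm,P.round(1),s[i][4],ce[i].round(0))
save(c,"w3",(150,20,420,220),2.9)
```

```text
dot [530.9  45.7  30. ] 227 [283.  48.]
rivet [534.8 -75.4  30. ] 55 [310. 183.]
rivet [484.7 -67.1  30. ] 41 [256. 183.]
```

View pics/w3.png

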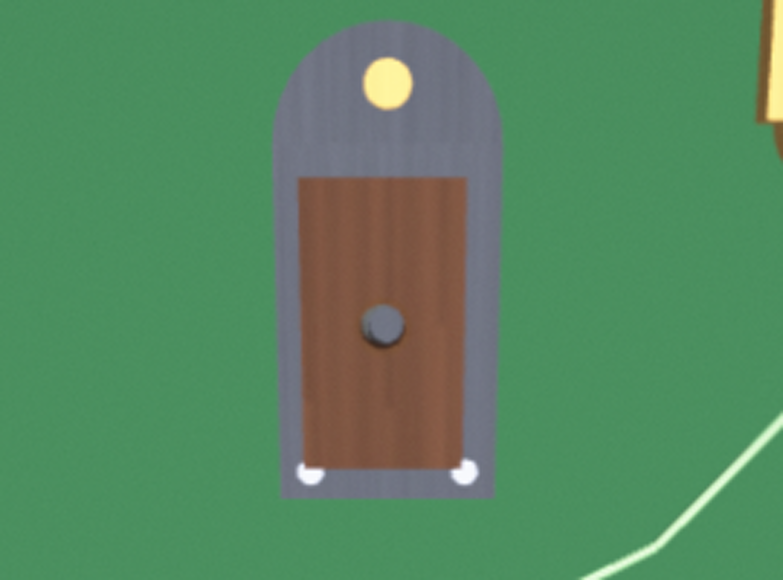

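The walnut sits squarely on the base, hole at crop (383,326), but about 1.2 mm off both ways relative to the base. I'll regrasp it and nudge it over.

Call:
step_arm(steps=[1,30,0,40,0,1,20,0,50,0,1,0,0,50,0,1,0,0,30,0,1,0,0,0,0,0,0,0,0,0,0,0,0,0,0,0,0,0,0,0,0,0,0,0,0,0,0,0,-4,0,0,-1.2,1.2,0,0,0,0,0,4,0])

```text
time_s: 10.3
tool_pos: [0.5194, -0.0276, 0.2186]
tool_rot: [180.0, 0.1, 79.6]
force: [-9.0, 0.1, 26.2]
grip_width: 0.0475
grasp_force: 20.0
```

Call:
step_arm(steps=[0,0,0,0,0,1,0,0,0,0,1,0,0,0,0,1,0,0,0,0,1,0,0,-30,0,1,0,0,-50,0,1,-20,0,-50,0,1,-30,0,-40,0,1,0,0,0,0,1,0,0,0,0])

```text
time_s: 11.55
tool_pos: [0.5095, -0.0762, 0.386]
tool_rot: [-179.9, -0.0, 79.7]
force: [-0.1, 0.7, -1.0]
grip_width: 0.0869
grasp_force: 0.0
```

```bash
cat >> m.py <<'E'
def chk(name,z,test,uvoff=(.003,.02)):
    import pickle
    c=cam("wrist"); pickle.dump(c,open(name+".pkl","wb"))
    u=proj(c,[(.5177+uvoff[0],-.0248+uvoff[1],z)])
    face(c,u[0],z,test)
    hsv=cv2.cvtColor(c["image"],cv2.COLOR_RGB2HSV).astype(int)
    n,l,s,ce=cv2.connectedComponentsWithStats(((hsv[...,0]<35)&(hsv[...,1]>80)&(hsv[...,2]>200)).astype(np.uint8))
    for i in range(1,n):
        P=plane(c,[ce[i]],.03)[0]*1000
        if 15<s[i][4]<400 and abs(P[0]-531)<15 and abs(P[1]-45)<15: print("dot",P.round(1))
    return c
E
python3 - <<'E'
from m import *
chk("wrist4",.054,lambda h:(h[...,0]<25)&(h[...,1]>80)&(h[...,2]>85))
go(592.5,258.2,110,14)
E
```

```text
rect c [519.5 -25.2] size [46.8 81.7] long-axis yaw 79.68 border 82
   inner [519.4 -24.6] 7.1
dot [530.8  45.7  30. ]
pose [509.5 -75.8 385.4] [-1.7987e+02 -3.0000e-02  7.9730e+01] dx 343.5 dy 22.2 dz 207.4 roll -30.27 q [ 38.   4. -34. 103.   3.  74.  -7.]
```

Call:
step_arm(steps=[1,30,0,40,0,1,20,0,50,0,1,0,0,50,0,1,0,0,27,0,1,0,0,0,0,1,0,0,0,0,0,0,0,0,0,0,0,0,0,0,0,0,0,0,0,0,0,0,0,0])

```text
time_s: 12.85
tool_pos: [0.5188, -0.0275, 0.22]
tool_rot: [180.0, 0.0, 79.7]
force: [0.5, -0.1, -0.1]
grip_width: 0.0551
grasp_force: 0.0
```

Run:
```python
from m import *
go(517.7,-25.4,79.7,52); print(env.get_obs()["force"])
```

```text
pose [518.8 -27.5 220. ] [1.7998e+02 1.0000e-02 7.9670e+01] dx 1.9 dy -1.4 dz 4.0 roll -0.03 q [ 32.  16. -35. 112.  11.  55. -19.]
[ 0.54534445 -0.07254092 -0.05207013]
```

Call:
step_arm(steps=[0,0,0,-3,0,0,0,-1.6,0,0,0,0,0,0,0])

```text
time_s: 13.22
tool_pos: [0.5169, -0.0271, 0.2226]
tool_rot: [-180.0, 0.0, 79.7]
force: [-0.2, -0.7, -0.5]
grip_width: 0.0476
grasp_force: 20.0
```

Run:
```python
from m import *
go(517.7,-25.4,79.7,52); print(env.get_obs()["force"])
```

```text
pose [516.9 -27.1 222.6] [-1.7998e+02  1.0000e-02  7.9670e+01] dx 1.8 dy 0.4 dz 6.6 roll -0.03 q [ 32.  16. -36. 112.  11.  56. -19.]
[-0.17818109 -0.70951438 -0.5151102 ]
```

Call:
step_arm(steps=[0,0,0.4,1.5,0,0,0,0,1,0,0,0,0,0,0,1,0,0,0,0,1,0,0,0,0,1,0,0,0,0,1,0,0,-30,0,1,0,0,-50,0,1,-20,0,-50,0,1,-30,0,-40,0,1,0,0,0,0,1,0,0,0,0])

```text
time_s: 14.72
tool_pos: [0.5084, -0.076, 0.3895]
tool_rot: [-179.9, -0.0, 79.7]
force: [0.5, 0.6, -0.7]
grip_width: 0.0867
grasp_force: 0.0
```

Run:
```python
from m import *
chk("wrist5",.054,lambda h:(h[...,0]<25)&(h[...,1]>80)&(h[...,2]>85))
go(592.5,258.2,110,14)
```

```text
rect c [517.5 -25. ] size [46.7 82.6] long-axis yaw 79.55 border 82
   inner [517.7 -24.3] 7.3
dot [530.9  45.7  30. ]
pose [508.3 -75.6 388.9] [-1.7988e+02 -3.0000e-02  7.9730e+01] dx 343.5 dy 23.3 dz 210.9 roll -30.27 q [ 39.   4. -35. 102.   2.  74.  -7.]
```

Call:
step_arm(steps=[1,57,4,10,0,1,57,4,10,0,1,57,4,10,0,1,57,4,10,0,1,57,4,15,0,1,58,3,15,0,1,0,0,10,-10,1,0,0,10,-10,1,0,0,0,-10,1,0,0,0,0])

```text
time_s: 16.02
tool_pos: [0.5918, 0.2578, 0.2984]
tool_rot: [-179.8, -0.1, 109.7]
force: [0.4, 0.5, -0.4]
grip_width: 0.0871
grasp_force: 0.0
```

Run:
```python
from m import *
go(592.5,258.2,110,20)
```

```text
pose [591.8 257.8 298.4] [-1.7982e+02 -8.0000e-02  1.0968e+02] dx 0.1 dy 0.8 dz 114.4 roll -0.32 q [ 11.  30. -49.  90.  23.  71. -22.]
```

Call:
step_arm(steps=[1,0,0.8,45,-0.3,1,0,0,40,0,1,0,0,22,0,1,0,0,6,0,1,0,0,0,0,0,0,0,0,0,0,0,0,0,0,0,0,0,0,0,0,0,0,0,0,0,0,0,0,0])

```text
time_s: 17.27
tool_pos: [0.5936, 0.2571, 0.1873]
tool_rot: [180.0, 0.0, 110.0]
force: [-0.8, 0.3, 0.4]
grip_width: 0.0478
grasp_force: 20.0
```

Run:
```python
from m import *
print(env.get_obs()["force"])
go(592.5,258.2,110,20)
```

```text
[-0.82599957  0.2527289   0.37039775]
pose [593.6 257.1 187.3] [1.7999e+02 1.0000e-02 1.0996e+02] dx 1.4 dy -0.6 dz 3.3 roll -0.04 q [  8.  36. -45.  95.  29.  61. -25.]
```

Call:
step_arm(steps=[0,0,0,-25,0,0,0,0,-40,10,0,0,0,-25,10,0,0,0,0,10.2,0,-49,-4,0,0,0,-49,-4,0,0,0,-49,-4,0,0,0,-49,-4,0,0,0,-49,-4,0,0,0,-47,-4,0,0,0,0,0,0,0,0,0,0,0,0])

```text
time_s: 18.77
tool_pos: [0.5181, -0.0254, 0.2774]
tool_rot: [180.0, -0.0, 79.8]
force: [0.1, 0.3, -0.4]
grip_width: 0.0475
grasp_force: 20.0
```

Run:
```python
from m import *
go(517.6,-26.0,79.7,77.3)
```

```text
pose [518.1 -25.4 277.4] [ 1.7998e+02 -3.0000e-02  7.9780e+01] dx -0.7 dy -0.3 dz 36.1 roll 0.08 q [ 37.  12. -41. 109.   9.  62. -17.]
```

Call:
step_arm(steps=[0,-0.7,-0.3,18,0,0,0,0,10,0,0,0,0,4,0,0,0,0,0,0,0,0,0,0,0])

```text
time_s: 19.4
tool_pos: [0.5179, -0.0264, 0.2455]
tool_rot: [180.0, -0.0, 79.8]
force: [-0.6, -0.7, -0.9]
grip_width: 0.0473
grasp_force: 20.0
```

Run:
```python
from m import *
print(env.get_obs()["force"])
go(517.6,-26.0,79.7,77.3)
```

```text
[-0.61604599 -0.66058914 -0.88839489]
pose [517.9 -26.4 245.5] [179.97  -0.    79.78] dx 0.4 dy -0.3 dz 4.2 roll 0.08 q [ 36.  14. -40. 111.  11.  58. -19.]
```

Call:
step_arm(steps=[0,0.4,-0.3,3,0,0,0,0,1.2,0,0,0,0,0,0,1,0,0,0,0,1,0,0,0,0,1,0,0,0,0,1,0,0,-30,0,1,0,0,-50,0,1,-20,0,-35,0,1,-30,0,-30,0,1,0,0,0,0,1,0,0,0,0])

```text
time_s: 20.9
tool_pos: [0.5083, -0.0747, 0.3854]
tool_rot: [-179.9, -0.0, 79.8]
force: [0.8, 1.4, 1.1]
grip_width: 0.0875
grasp_force: 0.0
```

Run:
```python
from m import *
c=chk("wrist6",.070,lambda h:(h[...,0]<35)&(h[...,1]<140)&(h[...,2]>190))
face(c,proj(c,[(.5253,.0155,.054)])[0],.054,lambda h:(h[...,0]<25)&(h[...,1]>80)&(h[...,2]>85)&(h[...,2]<190))
go(680.7,51.0,80.4,20)
```

```text
rect c [517.3 -24.6] size [48.2 83.1] long-axis yaw 79.79 border 81
   inner [517.4 -24.4] 7.3
dot [530.9  45.7  30. ]
pose [508.2 -74.3 385. ] [-1.799e+02 -3.000e-02  7.985e+01] dx 153.7 dy 147.7 dz 201.0 roll -0.55 q [ 43.   5. -39. 103.   3.  74.  -7.]
```

Call:
step_arm(steps=[1,40,37,15,-0.5,1,40,37,20,0,1,40,37,25,0,1,34,37,25,0,1,0,0,0,0,1,0,0,0,0])

```text
time_s: 21.7
tool_pos: [0.6802, 0.0522, 0.2997]
tool_rot: [-179.8, -0.0, 80.4]
force: [0.2, 0.2, 0.9]
grip_width: 0.0871
grasp_force: 0.0
```

Run:
```python
from m import *
go(680.7,51.0,80.4,20)
```

```text
pose [680.2  52.2 299.7] [-179.85   -0.     80.38] dx -1.1 dy 0.7 dz 115.7 roll -0.02 q [ 22.  32. -40.  84.  21.  72. -30.]
```

Call:
step_arm(steps=[1,-1.1,0.7,45,0,1,0,0,40,0,1,0,0,22,0,1,0,0,8,0,1,0,0,0,0,0,0,0,0,0,0,0,0,0,0,0,0,0,0,0,0,0,0,0,0,0,0,0,0,0], grip_force=40)

```text
time_s: 22.95
tool_pos: [0.6812, 0.0499, 0.1861]
tool_rot: [180.0, 0.0, 80.3]
force: [-0.9, -0.1, 1.7]
grip_width: 0.0515
grasp_force: 40.0
```

Run:
```python
from m import *
print(env.get_obs()["force"])
go(680.7,51.0,80.4,20)
```

```text
[-0.87225171 -0.13330894  1.694228  ]
pose [681.2  49.9 186.1] [1.7999e+02 1.0000e-02 8.0270e+01] dx 1.0 dy -0.7 dz 2.1 roll -0.13 q [ 21.  38. -37.  89.  25.  62. -33.]
```

Call:
step_arm(steps=[0,0,0,-20,0,0,0,0,-45,0,0,0,0,-45,0,0,-26,-37,0,0,0,-26,-37,0,0,0,-25,-37,0,0,0,-25,-37,0,0,0,0,0,0,0.6,0,0,0,0,0])

```text
time_s: 24.08
tool_pos: [0.5185, -0.0253, 0.2971]
tool_rot: [179.9, 0.0, 79.7]
force: [0.3, -0.2, -2.8]
grip_width: 0.0518
grasp_force: 40.0
```

Run:
```python
from m import *
print(env.get_obs()["force"])
go(517.7,-25.3,79.7,92.1)
```

```text
[ 0.30739433 -0.20407435 -2.75715861]
pose [518.5 -25.3 297.1] [1.7987e+02 2.0000e-02 7.9670e+01] dx -0.1 dy -0.8 dz 41.0 roll -0.03 q [ 41.  11. -44. 108.   9.  64. -17.]
```

Call:
step_arm(steps=[0,-0.1,-0.8,20,0,0,0,0,12,0,0,0,0,5,0,0,0,0,0,0,0,0,0,0,0])

```text
time_s: 24.7
tool_pos: [0.5177, -0.0255, 0.2595]
tool_rot: [180.0, -0.0, 79.7]
force: [-0.1, -0.1, -2.2]
grip_width: 0.0512
grasp_force: 40.0
```

Run:
```python
from m import *
print(env.get_obs()["force"])
go(517.7,-25.3,79.7,92.1)
```

```text
[-0.14654875 -0.09652318 -2.16093197]
pose [517.7 -25.5 259.5] [ 1.7995e+02 -1.0000e-02  7.9680e+01] dx 0.2 dy -0.0 dz 3.4 roll -0.02 q [ 39.  14. -44. 110.  11.  60. -19.]
```

Call:
step_arm(steps=[0,0,0,2.4,0,0,0,0,0.8,0,0,0,0,0,0,1,0,0,0,0,1,0,0,0,0,1,0,0,0,0,1,0,0,-30,0,1,0,0,-50,0,1,-20,0,-35,0,1,-30,0,-15,0,1,0,0,0,0,1,0,0,0,0])

```text
time_s: 26.2
tool_pos: [0.5082, -0.0741, 0.3854]
tool_rot: [-180.0, -0.0, 79.7]
force: [-0.2, 0.2, -0.1]
grip_width: 0.0871
grasp_force: 0.0
```

Run:
```python
from m import *
c=chk("wrist7",.082,lambda h:(h[...,0]<35)&(h[...,1]>60)&(h[...,2]>170))
go(500,-265,79.7,150)
save(c,"w7",(150,20,420,220),2.9)
S=cam("scene");D=cam("side")
import pickle; pickle.dump((S,D),open("sd.pkl","wb"))
def red(c,box):
    x0,y0,x1,y1=box
    h=cv2.cvtColor(c["image"],cv2.COLOR_RGB2HSV).astype(int)
    m=(((h[...,0]<6)|(h[...,0]>174))&(h[...,1]>170)&(h[...,2]>110)).astype(np.uint8)
    M=np.zeros_like(m);M[y0:y1,x0:x1]=m[y0:y1,x0:x1]
    ys,xs=np.nonzero(M); p=np.c_[xs,ys].astype(float); ce=p.mean(0); w,v=np.linalg.eigh(np.cov((p-ce).T)); d=v[:,1]; s=(p-ce)@d
    print(len(p),ce,ce+d*s.min(),ce+d*s.max(),w); return ce,d,p
red(S,(235,125,270,160)); red(D,(255,305,295,340))
a=cv2.resize(S["image"][:,:,::-1][120:190,230:290],None,fx=6,fy=6,interpolation=cv2.INTER_CUBIC)
b=cv2.resize(D["image"][:,:,::-1][300:360,240:300],None,fx=7,fy=7,interpolation=cv2.INTER_CUBIC)
m=np.zeros((420,780,3),np.uint8); m[:,:360]=a; m[:,360:]=b; cv2.imwrite("pics/pin.png",m)
```

```text
rect c [518.7 -15.9] size [ 52.6 120.8] long-axis yaw 79.71 border 41
   inner [517.4 -24.2] 6.4
pose [508.2 -73.7 385.2] [-1.7994e+02 -3.0000e-02  7.9750e+01] dx -189.7 dy 26.0 dz 71.2 roll 0.05 q [ 46.   5. -43. 103.   4.  74.  -8.]
45 [249.73333333 137.06666667] [248.06317513 131.97926007] [251.41586608 142.19176688] [ 1.38890917 10.19290901]
56 [275.875      317.91071429] [278.61435947 314.49232258] [273.14626318 321.31585019] [3.41684167 6.12276872]
```

View pics/pin.png

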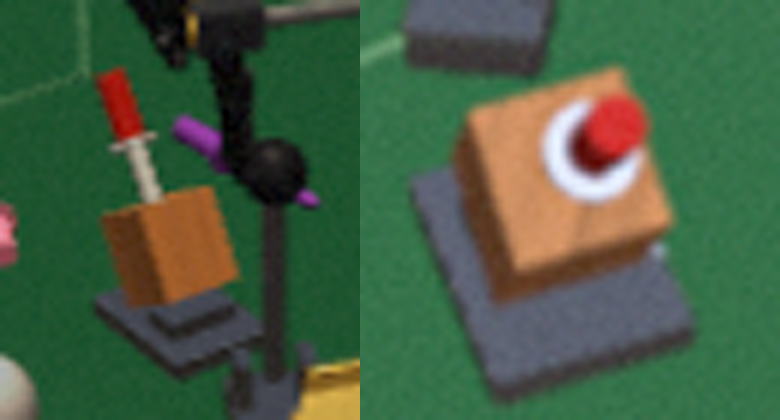

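View pics/w7.png

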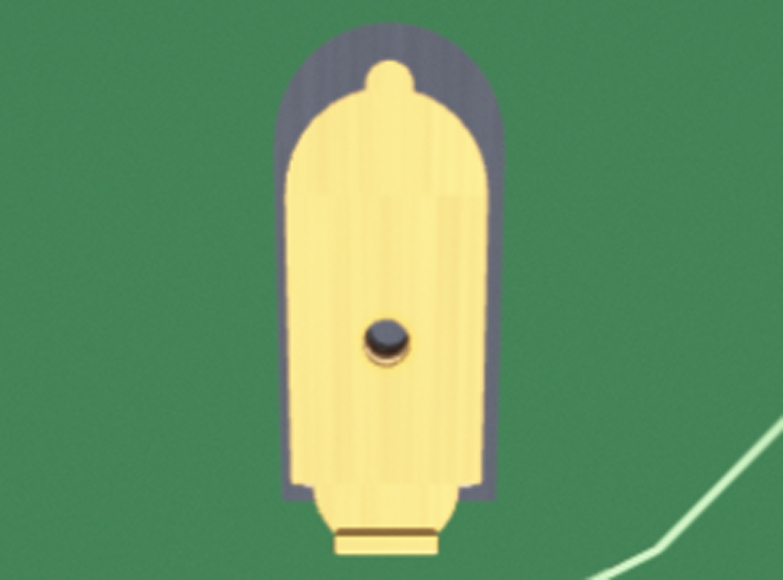

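The stack is square and in line: the sole hole is at crop (386,342), toe up, matching the base's toe. The pin crop shows the red handle from (112,72) to the collar at (134,140) in the scene view, and (622,122) to (592,152) in the side view.

```bash
cat >> h.py <<'E'
def tri(S,a,D,b):
    o1,d1=ray(S,[a]);o2,d2=ray(D,[b]);d1=d1[0];d2=d2[0]
    s=np.linalg.lstsq(np.c_[d1,-d2],o2-o1,rcond=None)[0]
    p,q=o1+s[0]*d1,o2+s[1]*d2
    return (p+q)/2*1000,np.linalg.norm(p-q)*1000
E
python3 - <<'E'
from h import *
import pickle
S,D=pickle.load(open("sd.pkl","rb"))
t,e=tri(S,(248.6,132),D,(277.4,317.4)); k,e2=tri(S,(252.3,143.3),D,(273.1,321.7))
print(t,e,k,e2,np.linalg.norm(t-k)); d=(t-k)/np.linalg.norm(t-k); print(d,np.degrees(np.arccos(d[2])),np.degrees(np.arctan2(d[1],d[0])))
go(500,-340,79.7,200)
E
```

```text
[ 504.74878012 -324.42185681  123.98345542] 4.320454559748401 [ 501.23246268 -304.92834465   93.05326393] 2.5166976112830857 36.72925605866357
[ 0.09573615 -0.53073528  0.8421132 ] 32.636053896080945 -79.77471731554661
pose [508.3 -73.6 385.1] [-1.7993e+02 -3.0000e-02  7.9790e+01] dx -263.6 dy 39.1 dz 21.1 roll 0.09 q [ 46.   5. -43. 103.   4.  74.  -8.]
```

Call:
step_arm(steps=[1,-58,11,0,0,1,-58,11,0,0,1,-58,11,0,0,1,-58,11,0,0,1,-58,11,0,0,1,0,0,0,-10.2,1,0,0,0,-10.2,1,0,0,0,0,1,0,0,0,0])

```text
time_s: 27.48
tool_pos: [0.5107, -0.3694, 0.3855]
tool_rot: [-180.0, -0.0, 100.0]
force: [-0.4, 0.1, -0.6]
grip_width: 0.0871
grasp_force: 0.0
```

Run:
```python
from h import *
import pickle
c=cam("wrist"); pickle.dump(c,open("wrist8.pkl","wb"))
go(503,-315,100.2,115)
u=proj(c,[(.5047,-.3244,.124),(.5012,-.3049,.093)]); print(u)
h=cv2.cvtColor(c["image"],cv2.COLOR_RGB2HSV).astype(int)
m=(((h[...,0]<6)|(h[...,0]>174))&(h[...,1]>150)&(h[...,2]>90)).astype(np.uint8)
n,l,s,ce=cv2.connectedComponentsWithStats(m)
for i in range(1,n):
    if s[i][4]>60: print(s[i],ce[i],plane(c,[ce[i]],.11))
x,y=map(int,u[1]); x0=max(0,x-60);y0=max(0,y-70); print(x0,y0)
save(c,"w8",(x0,y0,min(560,x0+130),min(420,y0+130)),4.5)
```

```text
pose [ 510.7 -369.5  385.7] [-1.7999e+02 -1.0000e-02  9.9980e+01] dx 55.0 dy 1.9 dz 106.7 roll -0.22 q [ 61.  20. -35.  87.  11.  77.  35.]
[[285.98597574 149.44511915]
 [285.53353039 117.79094249]]
[272 112  23  49 954] [283.35744235 136.87526205] [[ 0.50177236 -0.31758378  0.11      ]]
225 47
```

View pics/w8.png

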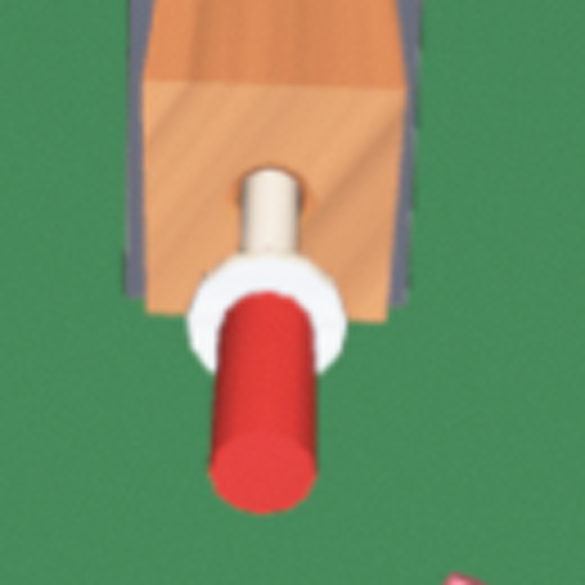

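The enlarged view confirms the red-handled steel pin: handle top at crop (263,472), collar at (267,318), shank going into the bore at (270,185). I'll combine all three views.

Run:
```python
from h import *
import pickle
S,D=pickle.load(open("sd.pkl","rb"));W=pickle.load(open("wrist8.pkl","rb"))
def tri3(obs):
    A=np.zeros((3,3));b=np.zeros(3)
    for c,uv,w in obs:
        o,d=ray(c,[uv]);d=d[0]/np.linalg.norm(d[0]);P=(np.eye(3)-np.outer(d,d))*w;A+=P;b+=P@o
    X=np.linalg.solve(A,b); print((X*1000).round(1),[np.round(proj(c,[X])[0]-uv,1) for c,uv,_ in obs]); return X*1000
t=tri3([(S,(248.6,132),1),(D,(277.4,317.4),1),(W,(283.4,151.9),4)])
k=tri3([(S,(252.3,143.3),1),(D,(273.1,321.7),1),(W,(284.3,117.7),4)])
d=t-k;L=np.linalg.norm(d);d/=L;print(L,d,np.degrees(np.arccos(d[2])),np.degrees(np.arctan2(d[1],d[0])))
for s in(38,40,42):print(s, (t-d*(40-s)).round(1), "from collar",(k+d*(s-2)).round(1))
g=t-d*10; print("grasp",g)
go(g[0],g[1],100.2,g[2])
```

```text
[ 503.6 -326.   124.1] [array([-0.6, -0.2]), array([-1.6,  0.5]), array([ 0.6, -0.3])]
[ 500.6 -305.    93. ] [array([-0.2,  0. ]), array([-1., -0.]), array([0.4, 0.1])]
37.671576553085174 [ 0.08126675 -0.55736977  0.82627759] 34.281766203577256 -81.70450019086009
38 [ 503.5 -324.9  122.5] from collar [ 503.5 -325.1  122.8]
40 [ 503.6 -326.   124.1] from collar [ 503.7 -326.2  124.4]
42 [ 503.8 -327.1  125.8] from collar [ 503.8 -327.3  126.1]
grasp [ 502.83667215 -320.45143685  115.87035887]
pose [ 510.7 -369.5  385.7] [-1.7999e+02 -1.0000e-02  9.9980e+01] dx 49.6 dy 0.8 dz 105.8 roll -0.22 q [ 61.  20. -35.  87.  11.  77.  35.]
```

Call:
step_arm(steps=[1,25,0.5,0,1,1,25,0.5,0,0,1,0,0,40,0,1,0,0,30,0,1,0,0,0,0], grip_force=30)

```text
time_s: 28.15
tool_pos: [0.5022, -0.3199, 0.3137]
tool_rot: [-179.8, -0.2, 99.0]
force: [1.0, 0.0, 0.0]
grip_width: 0.0872
grasp_force: 0.0
```

Run:
```python
from h import *
go(502.7,-319.9,99,115)
```

```text
pose [ 502.2 -319.9  313.7] [-179.79   -0.18   99.03] dx -0.1 dy 0.5 dz 34.7 roll 0.03 q [ 59.  19. -35.  97.  12.  69.  30.]
```

Call:
step_arm(steps=[1,0,0.5,20,0,1,0,0,12,0,1,0,0,2.5,0,1,0,0,0,0,0,0,0,0,0,0,0,0,0,0,0,0,0,0,0,0,0,0,0,0,0,0,0,0,0,0,0,0,0,0,0,0,0,0,0], grip_force=30)

```text
time_s: 29.52
tool_pos: [0.5036, -0.3204, 0.2813]
tool_rot: [-180.0, 0.0, 99.1]
force: [0.7, -0.3, -0.2]
grip_width: 0.0248
grasp_force: 0.0
```

Run:
```python
from h import *
o=env.get_obs(); print(o["force"],o["grip_width"],o["grasp_force"])
go(502.7,-319.9,99,115)
```

```text
[ 0.7199218  -0.31172164 -0.17189721] 0.02478853195583311 0.0
pose [ 503.6 -320.4  281.3] [-180.      0.     99.07] dx 0.6 dy -0.8 dz 2.3 roll 0.07 q [ 59.  21. -35.  98.  13.  65.  29.]
```

Call:
step_arm(steps=[0,0,0,0,0,0,0,0,0,0,0,0,0,0,0,0,-2.5,0,-4,0,0,-5,0,-8,0,0,-5,0,-7.5,0,0,-5,0,-7.5,0,0,-2.5,0,-4,0,0,0,0,0,0])

```text
time_s: 30.65
tool_pos: [0.5068, -0.3404, 0.3127]
tool_rot: [180.0, 0.0, 99.1]
force: [-0.3, 0.1, -1.2]
grip_width: 0.0149
grasp_force: 30.0
```

Run:
```python
from h import *
o=env.get_obs(); print(o["force"],o["wrist_torque"],o["grip_width"],o["grasp_force"])
go(502.7,-319.9,99,115)
D=cam("side");S=cam("scene")
a=cv2.resize(S["image"][:,:,::-1][90:190,225:305],None,fx=5,fy=5,interpolation=cv2.INTER_CUBIC)
b=cv2.resize(D["image"][:,:,::-1][270:370,230:310],None,fx=5,fy=5,interpolation=cv2.INTER_CUBIC)
cv2.imwrite("pics/pull.png",np.hstack([a,b]))
```

```text
[-0.30871705  0.09780463 -1.23534301] [ 0.0175952  -0.02626793  0.04494868] 0.014878831996097781 30.000357571989298
pose [ 506.8 -340.4  312.7] [1.7998e+02 3.0000e-02 9.9050e+01] dx 20.9 dy -0.9 dz 33.7 roll 0.05 q [ 60.  21. -35.  95.  12.  69.  31.]
```

View pics/pull.png

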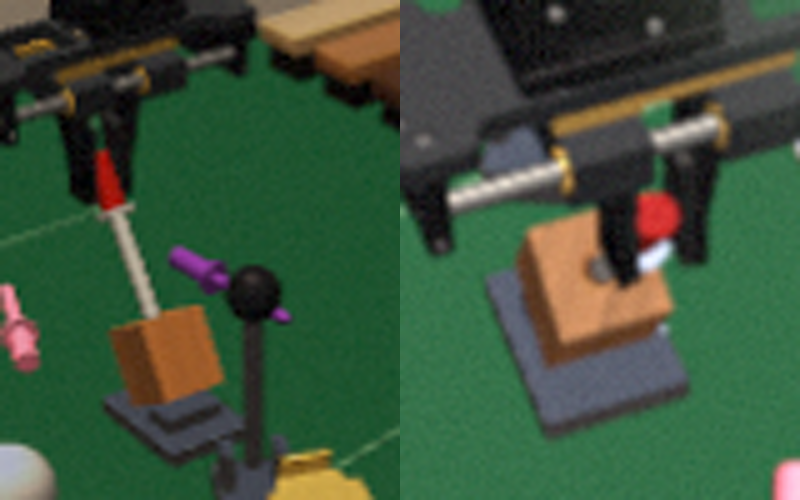

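Call:
step_arm(steps=[0,0,0,0,0,0,7.9,0,-5,0,0,7.9,0,-4,0,0,8.2,0,-3.2,0,0,8.5,0,-2.5,0,0,8.6,0,-1.8,0,0,8.7,0,-1.2,0,0,7,0,-0.3,0,0,0,0,0,0], grip_force=8)

```text
time_s: 31.88
tool_pos: [0.4978, -0.2833, 0.3304]
tool_rot: [-180.0, -0.0, 99.1]
force: [-0.3, -0.2, -1.5]
grip_width: 0.0156
grasp_force: 8.0
```

```bash
cat > p.py <<'E'
from h import *
import pickle
def pin(name,zg=None):
    """shank direction: in scene & side views, red blob + bright shank line"""
    o=env.get_obs(); print("F",o["force"].round(1),"T",o["wrist_torque"].round(3),"w",round(o["grip_width"],4),o["grasp_force"])
    p=o["tool_pos"]; G=p-[0,0,.164]
    S=cam("scene");D=cam("side");W=cam("wrist"); pickle.dump((S,D,W,G),open(name+".pkl","wb"))
    for nm,c in(("S",S),("D",D)):
        h=cv2.cvtColor(c["image"],cv2.COLOR_RGB2HSV).astype(int)
        u=proj(c,[G-[0,0,.065]])[0]  # mid shank if vertical
        m=((h[...,1]<75)&(h[...,2]>120)).astype(np.uint8)
        n,l,s,ce=cv2.connectedComponentsWithStats(m)
        for i in range(1,n):
            if s[i][4]>=12 and np.linalg.norm(ce[i]-u)<40:
                ys,xs=np.nonzero(l==i); q=np.c_[xs,ys]; vx,vy,x0,y0=cv2.fitLine(q.astype(np.float32),cv2.DIST_L2,0,.01,.01).ravel()
                print(nm,"blob",s[i],ce[i].round(1),"dir",round(float(np.degrees(np.arctan2(vx,vy)*1)),1))
        e=proj(c,[G,G-[0,0,.101]]); d=e[1]-e[0]; print(nm,"vertical expected",e.round(1).tolist(),"dir",round(float(np.degrees(np.arctan2(d[0],d[1]))),1))
E
python3 - <<'E'
from p import *
pin("a1")
go(517.7,-24.7,79.7)
E
```

```text
F [-0.3 -0.2 -1.5] T [-0.052 -0.117  0.007] w 0.0156 8.000009700190276
S blob [252 132   9   4  18] [255.9 133.8] dir 95.7
S vertical expected [[255.5, 124.6], [256.1, 154.0]] dir 1.2
D blob [263 292  13  33 176] [269.3 306.6] dir 177.4
D vertical expected [[267.1, 284.5], [268.7, 323.6]] dir 2.4
pose [ 497.7 -284.1  330.1] [-1.7998e+02 -2.0000e-02  9.9060e+01] dx 253.1 dy 60.6 dz None roll 19.36 q [ 59.  15. -37.  99.  10.  69.  29.]
```

Call:
step_arm(steps=[0,0,0,-15,0,0,0,0,-15,0,0,0,0,-10,0,0,0,0,0,0,0,0,0,0,0])

```text
time_s: 32.65
tool_pos: [0.4976, -0.284, 0.3701]
tool_rot: [-180.0, -0.0, 99.1]
force: [0.6, 0.8, -2.4]
grip_width: 0.0155
grasp_force: 8.0
```

Run:
```python
from p import *
pin("a2")
S,D,W,G=pickle.load(open("a2.pkl","rb"))
def sh(c,nm):
    h=cv2.cvtColor(c["image"],cv2.COLOR_RGB2HSV).astype(int)
    e=proj(c,[G-[0,0,.032],G-[0,0,.101]])
    for v in range(int(e[0][1])-2,int(e[1][1])+4,2):
        x=int(round(e[0][0]+(v-e[0][1])*(e[1][0]-e[0][0])/(e[1][1]-e[0][1])))
        r=h[v,x-11:x+12]; print(nm,v,x,"".join("g" if 60<a[0]<90 and a[1]>90 else "r" if (a[0]<6 or a[0]>174) and a[1]>150 else "o" if a[0]<25 and a[1]>110 else "." if a[2]<60 else "#" for a in r))
sh(S,"S"); sh(D,"D")
```

```text
F [ 0.6  0.8 -2.4] T [-0.017 -0.084  0.027] w 0.0155 7.999995381105691
S blob [252 120   8   4  17] [255.7 121.9] dir 94.5
S vertical expected [[255.2, 112.2], [255.8, 142.6]] dir 1.2
D blob [243 264   6   4  19] [245.8 265.3] dir 87.3
D blob [262 276  13  36 198] [268.5 291.7] dir 179.7
D vertical expected [[266.4, 267.9], [268.1, 309.1]] dir 2.4
S 120 255 ggggggg##.rrrr###gggggg
S 122 255 ggggggg#########ggggggg
S 124 255 ggggggggg#####ggggggggg
S 126 255 gggggggggg####ggggggggg
S 128 256 ggggggggg####gggggggggg
S 130 256 ggggggggg####gggggggggg
S 132 256 ggggggggg####gggggggggg
S 134 256 ggggggggg####gggggggggg
S 136 256 ggggggggg####gggggggggg
S 138 256 ggggggggg####gggggggggg
S 140 256 ggggggggg####g#####gggg
S 142 256 ggggggggg###gg#########
S 144 256 gggggggggggggggg.######
D 279 267 ##.......rrrrr######ggg
D 281 267 ####g##############gggg
D 283 267 ####g#############ggggg
D 285 267 ##.#ggg########gggggggg
D 287 267 ####ggg########gggggggg
D 289 267 .##############gggggggg
D 291 267 .###############ggggggg
D 293 267 ################ggg##gg
D 295 267 #######.########ggggggg
D 297 268 ######.########gggggggg
D 299 268 ###############gggggggg
D 301 268 ###############gggggggg
D 303 268 ###############gggggggg
D 305 268 ###############gggggggg
D 307 268 ###.##.#.######gggggggg
D 309 268 ..#.#.#########ggg###gg
D 311 268 ggggggggggg###ooooooo#g
```

Call:
step_arm(steps=[0,0,0,0,0,0,0,0,-25,0,0,0,0,-30,0,0,0,0,-25,0,0,20,5,0,0,0,36,8.6,0,0,0,36,8.6,0,0,0,36,8.6,0,0,0,36,8.6,0,0,0,36,8.6,0,0,0,36,8.6,0,0,0,17,4,0,0], grip_force=20)

```text
time_s: 34.3
tool_pos: [0.517, -0.0208, 0.4491]
tool_rot: [-179.9, -0.0, 99.3]
force: [0.8, -0.3, -1.9]
grip_width: 0.0151
grasp_force: 20.0
```

Run:
```python
from h import *
go(517.7,-24.7,99,219)
```

```text
pose [517.  -20.8 449.1] [-1.7991e+02 -4.0000e-02  9.9350e+01] dx -3.9 dy 0.0 dz 66.1 roll 0.35 q [ 46.   4. -49.  96.   3.  81.   7.]
```

Call:
step_arm(steps=[0,-4,0,0,0.3,0,0,0,30,0,0,0,0,30,0,0,0,0,22,0,0,0,0,6,0,0,0,0,0,0,0,0,0,0,0])

```text
time_s: 35.17
tool_pos: [0.5188, -0.029, 0.3633]
tool_rot: [179.9, 0.0, 98.7]
force: [0.4, -0.2, -1.6]
grip_width: 0.0153
grasp_force: 20.0
```

Run:
```python
from p import *
go(517.7,-24.7,99,111)
pin("a3")
S,D,W,G=pickle.load(open("a3.pkl","rb"))
def sh(c,nm):
    h=cv2.cvtColor(c["image"],cv2.COLOR_RGB2HSV).astype(int)
    e=proj(c,[G-[0,0,.025],G-[0,0,.101],[.5177,-.0247,.082]]); print(e.round(1).tolist())
    for v in range(int(e[0][1])-2,int(e[1][1])+8,2):
        x=int(round(e[0][0]+(v-e[0][1])*(e[1][0]-e[0][0])/(e[1][1]-e[0][1])))
        r=h[v,x-13:x+14]; print(nm,v,x,"".join("g" if 60<a[0]<90 and a[1]>90 else "r" if (a[0]<6 or a[0]>174) and a[1]>150 else "o" if a[0]<35 and a[1]>90 and a[2]>90 else "." if a[2]<70 else "#" for a in r))
sh(S,"S"); sh(D,"D")
```

```text
pose [518.8 -29.  363.3] [1.7991e+02 4.0000e-02 9.8730e+01] dx 4.4 dy -0.4 dz 88.3 roll -0.27 q [ 46.   8. -48. 103.   6.  71.   4.]
F [ 0.4 -0.2 -1.6] T [-0.005 -0.134  0.027] w 0.0153 20.00017572194338
S blob [287 164  11   5  24] [292.5 166.1] dir 94.1
S vertical expected [[292.5, 155.2], [291.3, 188.6]] dir -2.0
D blob [249 202  12  30 133] [255.5 213.5] dir 1.0
D vertical expected [[253.3, 194.3], [255.3, 231.1]] dir 3.2
[[292.2, 163.8], [291.3, 188.6], [292.3, 194.4]]
S 161 292 gggggg.......rrrrr...gggggg
S 163 292 gggggggggg...rrr##ggggggggg
S 165 292 gggggggg###.rrrr###gggggggg
S 167 292 ggggggggg#########ggggggggg
S 169 292 ggggggggggg#####ggggggggggg
S 171 292 ggggggggggg####gggggggggggg
S 173 292 ggggggggggg####gggggggggggg
S 175 292 ggggggggggg####gggggggggggg
S 177 292 ###ggggggg#####gggggggggggg
S 179 292 ..##ggggg######gggg#ggggggg
S 181 292 ..ooooooooo####gggggggggggg
S 183 292 .#ooooooooo###ggggggggggggg
S 185 291 #.oooooooooo##ooo###ggggggg
S 187 291 ##oooooooooo##oooooo#gggggg
S 189 291 ooooooooooooooooooooo#ggggg
S 191 291 #oooooooooooooooooooooogggg
S 193 291 #ooooooooooooooooooooooo#gg
S 195 291 #oooooooooooooooooooooooo#g
[[253.8, 203.8], [255.3, 231.1], [254.8, 235.6]]
D 201 254 gggggg#..#.#ooooo######gggg
D 203 254 gggggggg..##oooo#####gggggg
D 205 254 gggggggg#############gggggg
D 207 254 gggggggg###########gggggggg
D 209 254 ggggggggggg######gggggggggg
D 211 254 ggggggggggg#######ggggggggg
D 213 254 gggggggggggg######ggggg#ggg
D 215 254 ggggggggggg#######ggggggggg
D 217 255 ggggggggggg######ggggggg#gg
D 219 255 gggggggggg#########ggggggg#
D 221 255 ggggg##ooooo####oooooo##ggg
D 223 255 ggg#oooooooo####oooooooo#gg
D 225 255 gg#oooooooooo###ooooooooo#g
D 227 255 gg#oooooooooo###ooooooooo#g
D 229 255 gg#oooooooooo###ooooooooo#g
D 231 255 gg#ooooooooooo##ooooooooo#g
D 233 255 gg#oooooooooooooooooooooo##
D 235 256 gooooooooooooooooooooooo###
D 237 256 #ooooooooooooooooooooooo###
```

Call:
step_arm(steps=[0,4.4,-1,0,0,0,0,0,0,0,0,0,0,0,0], grip_force=12)

```text
time_s: 35.7
tool_pos: [0.5167, -0.0243, 0.3624]
tool_rot: [180.0, 0.0, 98.8]
force: [-0.4, -0.2, -1.6]
grip_width: 0.0153
grasp_force: 12.0
```

Run:
```python
from h import *
go(517.7,-24.7,99,111)
```

```text
pose [516.7 -24.3 362.4] [1.800e+02 2.000e-02 9.879e+01] dx -0.6 dy 0.9 dz 87.4 roll -0.21 q [ 45.   7. -49. 104.   6.  71.   4.]
```

Call:
step_arm(steps=[0,-0.5,0.3,8,0,0,0,0,8,0,0,0,0,6,0,0,0,0,6,0,0,0,0,0,0])

```text
time_s: 36.33
tool_pos: [0.5169, -0.0249, 0.3337]
tool_rot: [-179.9, -0.0, 98.8]
force: [-0.6, 0.4, -1.0]
grip_width: 0.0156
grasp_force: 12.0
```

Run:
```python
from h import *
go(517.7,-24.7,99,111); o=env.get_obs(); print(o["force"],o["wrist_torque"])
```

```text
pose [516.9 -24.9 333.7] [-1.7994e+02 -3.0000e-02  9.8780e+01] dx 0.0 dy 0.8 dz 58.7 roll -0.22 q [ 45.   9. -48. 106.   7.  68.   3.]
[-0.61021276  0.37986941 -0.95035333] [-0.00302652 -0.121694   -0.02328016]
```

Call:
step_arm(steps=[0,0,0.5,7,0,0,0,0,7,0,0,0,0,7,0,0,0,0,0,0])

```text
time_s: 36.83
tool_pos: [0.5173, -0.0247, 0.3126]
tool_rot: [-179.9, -0.0, 98.8]
force: [-0.2, 1.0, -2.6]
grip_width: 0.0157
grasp_force: 12.0
```

Call:
step_arm(steps=[0,0,0,7,0,0,0,0,7,0,0,0,0,7,0,0,0,0,0,0])

```text
time_s: 37.33
tool_pos: [0.5173, -0.0248, 0.2916]
tool_rot: [-179.9, -0.0, 98.8]
force: [-0.8, -0.1, -0.7]
grip_width: 0.0153
grasp_force: 12.0
```

Run:
```python
from h import *
go(517.7,-24.7,99,111); o=env.get_obs(); print(o["force"],o["wrist_torque"])
```

```text
pose [517.3 -24.8 291.6] [-1.7994e+02 -3.0000e-02  9.8780e+01] dx 0.0 dy 0.4 dz 16.6 roll -0.22 q [ 43.  12. -48. 108.  10.  64.   1.]
[-0.75424816 -0.07871142 -0.65561293] [ 0.05344553 -0.12490462 -0.03468125]
```

Call:
step_arm(steps=[0,0,0.3,7,0,0,0,0,6,0,0,0,0,2,0,0,0,0,0,0])

```text
time_s: 37.83
tool_pos: [0.5179, -0.0247, 0.2773]
tool_rot: [180.0, 0.0, 98.8]
force: [-0.3, -0.9, -1.2]
grip_width: 0.0152
grasp_force: 12.0
```

Call:
step_arm(steps=[0,0,0,1.5,0,0,0,0,1,0,0,0,0,0,0])

```text
time_s: 38.2
tool_pos: [0.5183, -0.0252, 0.2765]
tool_rot: [180.0, 0.1, 98.7]
force: [-4.3, -1.6, 10.3]
grip_width: 0.0156
grasp_force: 12.0
```

Call:
step_arm(steps=[0.6,0,0,0,0,0.6,0,0,0,0,0.6,0,0,0,0,0.6,0,0,-20,0,0.6,0,0,-40,0,0.6,0,0,-40,0,0.6,-25,0,-25,0,0.6,-30,0,0,0,0.6,0,0,0,0,0.6,0,0,0,0])

```text
time_s: 39.45
tool_pos: [0.5262, -0.0782, 0.4004]
tool_rot: [180.0, -0.0, 98.8]
force: [-0.3, -0.1, 0.3]
grip_width: 0.0523
grasp_force: 0.0
```

Run:
```python
from p import *
S=cam("scene");D=cam("side");W=cam("wrist")
def row(c,nm,X,n,w=16):
    h=cv2.cvtColor(c["image"],cv2.COLOR_RGB2HSV).astype(int); e=proj(c,X); print(nm,e.round(1).tolist())
    for v in range(int(e[-1][1])-4,int(e[0][1])+8,n):
        x=int(round(e[0][0])); r=h[v,x-w:x+w+1]; print(v,"".join("g" if 60<a[0]<90 and a[1]>90 else "r" if (a[0]<6 or a[0]>174) and a[1]>150 else "o" if a[0]<35 and a[1]>90 and a[2]>90 else "." if a[2]<70 else "#" for a in r))
X=[[.5177,-.0247,.082],[.5177,-.0247,.086],[.5177,-.0247,.122]]
row(S,"S",X,1); row(D,"D",X,1)
h=cv2.cvtColor(W["image"],cv2.COLOR_RGB2HSV).astype(int)
m=(((h[...,0]<6)|(h[...,0]>174))&(h[...,1]>150)&(h[...,2]>90)).astype(np.uint8)
n,l,s,ce=cv2.connectedComponentsWithStats(m)
for i in range(1,n):
    if s[i][4]>60: print(s[i],ce[i],plane(W,[ce[i]],.12)*1000, proj(W,X))
go(0,0,0)
```

```text
S [[292.3, 194.4], [292.4, 193.2], [292.8, 181.8]]
177 .gg###ggggggggggggggggggggggggggg
178 .gg.###gggggggggggggggggggggggggg
179 .gg.###ggggg###gggggggg#ggggggggg
180 ..g...####ooooo###ggggggggggggggg
181 ..g..ooooooooooorro#ggggggggggggg
182 .....oooooooooorrrrr#gggggggggggg
183 ..#.#oooooooooorrrrr#gggggggggggg
184 ###.#oooooooooorrrr##gggggggggggg
185 ###.ooooooooooorrrr###ggggggggggg
186 ####ooooooooooorrrroooggggggggggg
187 ####ooooooooooorrrrooo#gggggggggg
188 ###ooooooooooorrrrroooogggggggggg
189 ##oooooooooooorrrrroooo#ggggggggg
190 ###oooooooooooorrrrooooo#gggggggg
191 ..#ooooooooooorrrrroooooogggggggg
192 ..#oooooooooo#rrrrr#ooooo#ggggggg
193 ..#ooooooooo##orrrr##ooooo#gggggg
194 ...ooooooooo###rrr####ooooogggggg
195 ...ooooooooo#########oooooo#ggggg
196 gg#oooooooooo########ooooooo#gggg
197 gg.#ooooooooooo###oooooooooo#gggg
198 gg..#oooooooooooooooooooooooo#ggg
199 gg..#oooooooooooooooooooooooooggg
200 g#...#oooooooooooooooooooooooo#gg
201 ###..#ooooooooooooooooooooooooo#g
D [[254.8, 235.6], [254.8, 234.3], [254.1, 221.8]]
217 ggggggggggggggggggggggggggggggggg
218 gggggg
[... 557 characters left out ...]
gg
233 ggggg#ooooo###ooooo####ooooo##ggg
234 ggggg#ooooo####oooo####ooooo###gg
235 ggggg#ooooo###########oooooo####g
236 gggg#ooooooo##########oooooo#####
237 gggg#oooooooo########ooooooo#####
238 gggg#ooooooooooooooooooooooo#####
239 gggg##oooooooooooooooooooooo#####
240 gggg#ooooooooooooooooooooooo#####
241 gggg#ooooooooooooooooooooooo#####
242 gggg#ooooooooooooooooooooooo#####
[273 123  20  21 338] [282.30769231 133.13017751] [[517.26364281 -23.65051033 120.        ]] [[282.62382162 131.60766724]
 [282.62990225 131.89769736]
 [282.69298494 134.90697031]]
pose [526.2 -77.8 400. ] [ 1.800e+02 -1.000e-02  9.889e+01] dx 158.1 dy -507.9 dz None roll 98.89 q [ 49.   8. -47.  99.   6.  76.  10.]
```

```bash
python3 -c "
from cell import env
print(env.sign_off())"
```

```text
the job is handed in; nothing more can be done
None
```

The shoe rest is built and handed in at about 39.5 s of the 72 s: walnut, boxwood and sole plate lie square on the base with their holes in line (within about 0.5 mm in the camera checks), the pin is home on its collar and let go, and I touched none of the things to be left alone.

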